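# Count to the third bay and push the drive home

### The arm

A 6-joint arm with a two-finger parallel gripper is mounted at the origin on the work surface. World frame = base frame: x ahead of the robot, y to its left, z up, the work surface at z = 0. Lengths are in mm, angles in rad, forces in N, time in s.
With the tool pointing down it reaches from about 325 to 900 mm from the base axis. Payload 3.5 kg.
Tool frame: the origin (TCP) lies at the very end of the fingers, on their centre line; the grasp point (between the pads) lies 19 mm behind it (robot.pinch_z is the distance from the TCP to the grasp point, in mm); z points along the fingers, y is the direction in which the jaws open and shut (so a half turn about z gives the same grasp; the last joint's range is limited). The gripper opens to 85 mm and grips with 20 to 120 N. Pads are 22 mm wide; open, the fingers measure 114 mm over their backs; the gripper's body (76 mm by 85 mm) begins 54 mm behind the grasp point. The pads swing forward as they close: fully open they stand 13 mm farther back than shut.
Start: joints at [1.217, 0.276, -0.026, 1.268, 0, 1.467], TCP at [155.118, 605.442, 231.313] pointing down, gripper open.
Joint ranges: [-3.12, 3.12], [-0.85, 1.88], [-1.08, 1.24], [-1.95, 2.15], [-1.57, 1.53], [-3.14, 3.14]. Speed limits (rad/s): [2.57, 2.57, 3.14, 3.14, 3.14, 3.14].

### API

Orientations are given as [roll, pitch, yaw] about the fixed x, y, z axes, in that order (R = Rz(yaw) Ry(pitch) Rx(roll)).
In Python, from bench import robot gives the robot as it stands.
- The arm moves only by the tool play_rows, never from a script. Its argument "motion" is one flat list of numbers, 7 for each row, row after row: the turn, a rotation vector about the tool's x, y, z scaled (see below), then the shift along the tool's x, y, z scaled (see below), then the gripper command: -1 is shut, 1 is fully open, values between are in proportion. A call has 1 to 8 rows; each row is the pose to reach, as a shift and turn from the pose commanded when the call began, along the tool's axes at that moment, turning the shorter way round; what a row does not reach only later rows make up. The controller multiplies each number of a shift by 150 mm and each number of a turn by pi rad. A row lasts 1/8 s, in which the tool goes at most 62.5 mm and 10.7 degrees, less where a joint would pass 70% of its speed; a pose out of reach is approached as far as the arm can. A call with a number of a shift or a turn outside -1 to 1 is refused whole. A call with a gripper value outside its range is refused whole. The fingers move at their own pace and stop on an object; "grip_force" is the grip in N (left out, the last holds). Time passes only in rows, so rows that repeat a pose let the fingers close. It gives the time, the measured TCP pose, the force and the opening at its end, in the units of the state.
- robot.sense(): the state, without advancing time (a new reading comes with each control period).
- robot.read_camera(name): name is "scene" or "top" or "wrist"; returns a dict with "image" (400x640x3 uint8, red, green, blue), "range_z" (400x640 float32, mm along the optical axis (not along the pixel's ray), 0 where there is no reading), "camera_matrix" (3x3 intrinsics, pixels), "T" (4x4, takes a point from camera to world coordinates). Camera axes: x right, y up, looking along -z (the intrinsics and any distortion apply to the point x, -y, -z); pixel columns grow to the right and rows downward; lengths in mm; the calibration is good to about 2 mm. A picture is of the moment at which its call begins.
- robot.finish_job(): hands the job in, once; it reports no verdict.
The state is a dict: "time_s": time; "joint_pos": joint angles; "joint_velocities": joint speeds; "joint_efforts": joint torques, N m; "ee_pos": TCP position; "tool_rot": TCP orientation; "wrist_force": force on the tool from outside, world axes, zero at the start; "wrist_torque": the same for the moment, N m; "gripper_width": finger opening in mm.
Only numpy, scipy, OpenCV 4.12 (cv2) and the standard library are available. Lean on these libraries where they do the work, as an engineer would, in place of code of your own. Each camera call takes 0.05 s, during which the arm holds its last target.

### The job

With the gripper closed, put the fingertips on top of the drive cage's front rail above the first bay at the thumbscrew end, and run them along the rail, keeping touch, until they are above the third bay, counting every bay whether filled or empty. Then, only by pushing it along the bench (never picking it up or tipping it), push the loose drive in front of the cage into that third bay until it is fully home against the back wall. Leave the other drive and everything else on the bench where it is, and finish clear of everything.

Things in the scene. Friction and masses are not known exactly. Their poses are not given: they have to be found in the camera images.
- cage: Fixed open-topped metal cage of six bays in a row, open towards the robot. Origin on the bench at the middle of its front edge (line of divider tips); x points into the bays, y along the row to the left, z up. Bays 35 mm wide, centres at y = +-23.5, +-70.5, +-117.5 mm; floor is the bench. Dividers between and outside them: 12 mm thick, 30 mm tall, x = 0 to 94 mm, first 6 mm tapered to a point.
- rail_mid (a point): Middle of the flat top of the cage's front rail, 38 mm above the bench, at cage x = 22, y = 0. The rail is fixed, 16 mm deep in x, 8 mm thick, and runs along cage y from -147 to 147 mm over the dividers and across all six bays. Axes as the cage.
- back_mid (a point): Middle of the inner face of the cage's back wall at bench height, cage x = 92, y = 0 mm. The wall is 44 mm tall and closes all bays. Axes as the cage.
- thumbscrew: Round dark thumbscrew, 22 mm across, 24 mm tall, on one of the two low wings (20 mm tall) beyond the cage's ends: at cage x = 60, y = +162 or -162 mm; the other wing has only a flat square plate, 4 mm thick. Origin at its foot, 20 mm above the bench. It marks the end from which the bays are counted.
- drive: The drive to load: flat-sided dark metal block, 96 (x) x 30 (y) x 24 mm tall, about 0.2 kg, loose on the bench in front of the cage, roughly in line with the bays. Origin at the centre of its underside; +x end faces the cage. It slides when pushed. Fully home, its far end meets the back wall: origin at cage x = 44 mm, near end 4 mm out of the divider tips.
- loaded_drive: An identical drive that already sits fully home in one of the bays (cage y = -70.5 mm). Origin at the centre of its underside. To be left alone.
- heatsink: Bystander: bare finned aluminium heatsink, 50 x 36 x 30 mm tall, beside the cage's approach, on its right (cage -y). Loose; origin at its underside centre. To be left alone.
- fan_module: Bystander: black fan module, 30 x 44 x 44 mm tall, beside the cage's approach, on its left (cage +y). Loose; origin at its underside centre. To be left alone.
- screw_dish: Bystander: small round steel dish, 70 mm across, 22 mm tall, behind the cage. Loose; origin at its underside centre. To be left alone.
- tape_roll: Bystander: roll of yellow tape lying flat, 90 mm across, 24 mm tall, behind the cage. Loose; origin at its underside centre. To be left alone.
- screwdriver: Bystander: black-handled screwdriver lying on the bench, on the bench to the left. Loose; origin at its underside (middle of its length). To be left alone.
Things that resemble listed ones, but are neither listed nor needed, are in the scene too. Leave any blue look-alike of the drive alone.

How it is judged:
By the outcome, as a careful person would: the job done as asked, in the order asked, and still so for the second after the job is handed in, with the robot touching nothing.
It also fails if it takes over 69 s, if anything falls off the work surface, if the arm or the gripper's body presses on something with over 40 N, if the wrist force passes 120 N, or if a joint passes its speed limit or range.

## Working session

There is one attempt and no reset: what is moved stays moved. The work goes in short steps, Python scripts to look and compute and a tool call to move; the robot and the scene stay as the last step left them, time stands still between calls to the robot, and variables do not carry over. Pictures are saved under pics/ and viewed, and the job is handed in when it is done.

Besides the shell and the picture viewer there is one more tool, called by a JSON object that holds its "api" and its "payload". play_rows: Moves the arm, as the interface text tells. Shifts and turns lie within -1 to 1; 1 stands for 150 mm of shift or pi rad of turn. Its arguments: {"type":"object","properties":{"motion":{"type":"array","items":{"type":"number","minimum":-1,"maximum":1}},"grip_force":{"type":"number"}},"required":["motion"]}

```bash
mkdir -p pics; ls; python3 - <<'E'
from bench import robot
import cv2,numpy as np
s=robot.sense();print(s)
for n in("scene","top"):
    c=robot.read_camera(n);cv2.imwrite(f"pics/{n}0.png",c["image"][:,:,::-1]);np.savez(f"{n}0.npz",**c);print(n,c["camera_matrix"],c["T"])
E
```

```text
pics
{'time_s': 0.0, 'joint_pos': array([ 1.21660690e+00,  2.77132774e-01, -2.78877971e-02,  1.26797448e+00,
       -1.37004968e-05,  1.46741660e+00]), 'joint_velocities': array([-8.82276829e-05,  5.27594879e-04,  2.39671284e-03,  1.43626749e-03,
        7.55380981e-05, -5.90016379e-04]), 'joint_efforts': array([-2.06592631e-03, -4.45511413e+01,  2.95204300e+01,  1.66014471e-02,
       -1.27547178e-04, -3.88392422e-06]), 'ee_pos': array([154.85029388, 604.71784455, 230.15656023]), 'tool_rot': array([-3.13940426e+00, -2.13271109e-04,  2.89078273e+00]), 'wrist_force': array([0.51073081, 0.37650718, 0.42594794]), 'wrist_torque': array([0.03283278, 0.03333685, 0.01053663]), 'gripper_width': 85.65471339164357}
scene [[453.72547534   0.         316.75513311]
 [  0.         453.72547534 191.43308241]
 [  0.           0.           1.        ]] [[ 2.66582772e-01 -5.07977344e-01  8.19080365e-01  1.30233024e+03]
 [ 9.63575379e-01  1.21636786e-01 -2.38174265e-01 -1.39697143e+02]
 [ 2.13568273e-02  8.52738829e-01  5.21900734e-01  5.08543703e+02]
 [ 0.00000000e+00  0.00000000e+00  0.00000000e+00  1.00000000e+00]]
top [[416.09914408   0.         321.71537252]
 [  0.         416.09914408 196.58418725]
 [  0.           0.           1.        ]] [[ 2.46401216e-02  9.81741090e-01 -1.88619449e-01  4.17415878e+02]
 [-9.99120531e-01  1.77804809e-02 -3.79739348e-02  3.54018441e+01]
 [-3.39268276e-02  1.89389246e-01  9.81315792e-01  1.02571377e+03]
 [ 0.00000000e+00  0.00000000e+00  0.00000000e+00  1.00000000e+00]]
```

View pics/scene0.png

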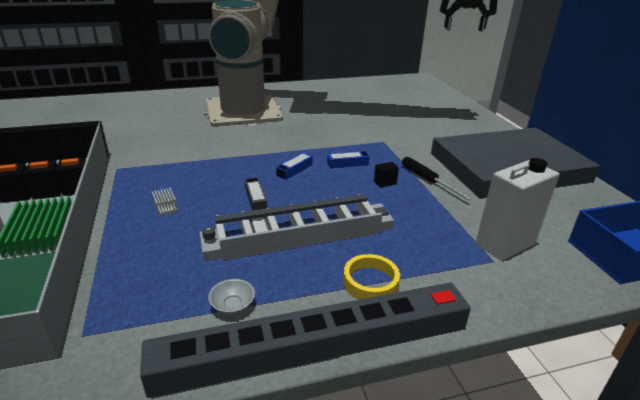

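View pics/top0.png

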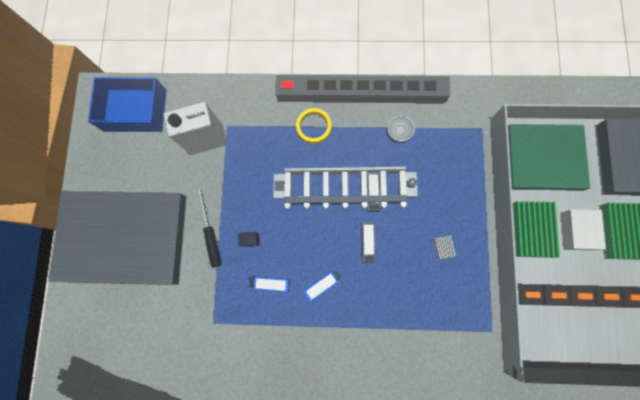

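```bash
python3 - <<'E'
import cv2
i=cv2.imread("pics/top0.png")[150:300,260:460]
cv2.imwrite("pics/topc.png",cv2.resize(i,(800,600),interpolation=cv2.INTER_CUBIC))
i=cv2.imread("pics/scene0.png")[140:270,140:400]
cv2.imwrite("pics/scenec.png",cv2.resize(i,(800,400),interpolation=cv2.INTER_CUBIC))
E
```

```text
(no output)
```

View pics/topc.png

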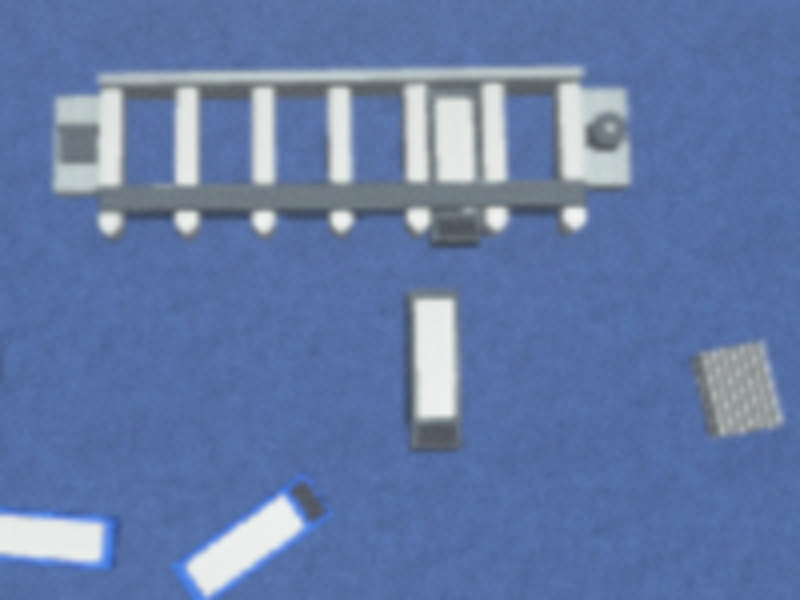

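View pics/scenec.png

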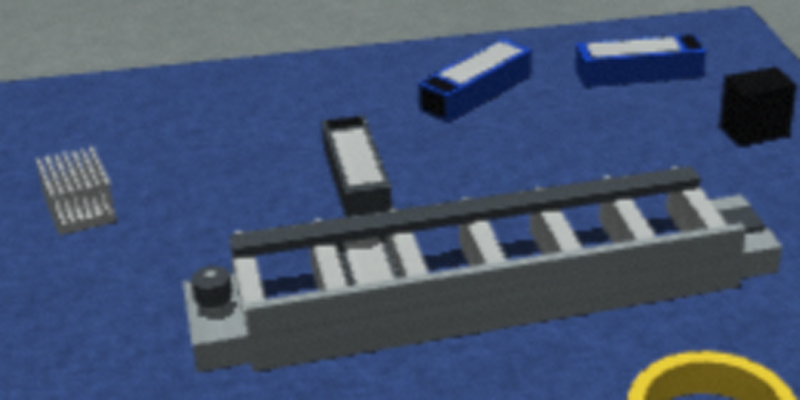

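```bash
cat > h.py <<'E'
import cv2,numpy as np
from scipy.spatial.transform import Rotation as R
def pts(c):
    K=c["camera_matrix"];T=c["T"];z=c["range_z"].astype(float)
    v,u=np.mgrid[0:400,0:640]
    p=np.stack([(u-K[0,2])/K[0,0]*z,-(v-K[1,2])/K[1,1]*z,-z,np.ones_like(z)],-1)
    q=(p@T.T)[...,:3]; q[z<=0]=np.nan; return q
def ray(c,uv,zp):
    K=c["camera_matrix"];T=c["T"]; uv=np.atleast_2d(uv).astype(float)
    d=np.stack([(uv[:,0]-K[0,2])/K[0,0],-(uv[:,1]-K[1,2])/K[1,1],-np.ones(len(uv))],-1)@T[:3,:3].T
    o=T[:3,3]; return o+d*((zp-o[2])/d[:,2])[:,None]
def rect(c,mask,zp,amin=30):
    n,l,s,ct=cv2.connectedComponentsWithStats(mask.astype(np.uint8));out=[]
    for k in range(1,n):
        if s[k,4]<amin: continue
        v,u=np.where(l==k); P=ray(c,np.stack([u,v],-1),zp)[:,:2].astype(np.float32)
        r=cv2.minAreaRect(P);out.append((s[k,:5],r))
    return out
E
python3 - <<'E'
from h import *
c=dict(np.load("top0.npz")); q=pts(c); im=c["image"].astype(int)
sat=im.max(2)-im.min(2)
w=(im.min(2)>150)&(sat<40)
for s,r in rect(c,w,26): 
    if s[4]<1500: print(s,np.round(r[0],1),np.round(r[1],1),round(r[2],1), np.nanmedian(q[s[1]:s[1]+s[3],s[0]:s[0]+s[2],2]))
# depth check
for u,v in [(369,238),(345,190),(345,199),(374,185),(411,183),(300,250)]: print(u,v,q[v,u],im[v,u])
E
```

```text
[629  89  11  14  49] [ 878.4 -703.8] [19.8 35.3] 56.7 -0.5416019710994533
[550  90   9   9  30] [ 884.8 -503.7] [13.8 25.9] 31.1 -0.3907044138454694
[302 116  22   9 107] [807.3 102.3] [21.5 53.3] 0.7 -0.7816719969757742
[ 71 133  11  11  55] [749.7 715.3] [29.7 24. ] 66.0 -1.1099736930652853
[211 147  13  19 100] [708.3 337.4] [23.  51.9] 78.5 -0.8798928257231182
[196 153  16  10  38] [700.4 374.2] [32.9 21.4] 51.0 -0.9073583988162
[129 155  11  15  65] [689.8 551.1] [36.8 25.6] 6.5 -0.95781303676074
[182 155  13  11  55] [698.9 414.2] [20.4 35.5] 28.8 -0.8538121224571569
[193 162  18  23 110] [668.5 385. ] [44.3 51. ] 44.2 -0.8927113394194066
[285 167 120  29 421] [650.   19.6] [ 70.5 294.3] 0.9 20.610977115489163
[361 171   6  25 140] [645.6 -27.7] [60.5 12.3] 0.3 29.154931490300896
[400 170  17  26 314] [ 648.4 -136.3] [39.  62.6] 89.4 22.227795213138734
[274 172  17  26 304] [638.2 172.9] [63.  39.9] 2.7 21.718556582609608
[304 172   6  25 147] [640.7 112.4] [60.8 12.4] 1.9 28.764684989604007
[323 172   6  24 141] [642.7  65.5] [58.1 12.4] 1.4 28.488874200862995
[342 172   6  2
[... 2307 characters left out ...]
 25.] 12.5 -1.1665469174350847
[224 386  14  13  41] [155.5 270.4] [38.1 10.4] 59.0 -0.895563026862078
[371 387  12  11  33] [169.9 -60.2] [21.7 20.3] 18.0 -0.7044639987641403
[222 393   8   7  33] [147.3 280.1] [12.6 16.1] 1.9 -1.1392348731526454
[358 394  14   6  43] [156.7 -32.6] [10.4 29.1] 1.9 -0.8620388811316388
369 238 [510.92836963 -41.7744024   23.73708607] [232 235 233]
345 190 [625.8635959   17.49664899  31.59542526] [229 232 230]
345 199 [601.92495279  17.34181992  40.27493508] [111 122 129]
374 185 [641.48982606 -53.67116088  22.91133544] [228 230 229]
411 183 [ 643.99662815 -140.91575953   40.58924937] [121 129 137]
300 250 [479.97915248 125.038568     1.24671423] [ 83 112 167]
```

{"api": "play_rows", "payload": {"motion": [0,0,0,-0.8,-0.9,-0.2,-1,0,0,0,-0.8,-0.9,-0.2,-1,0,0,0,-0.8,-0.9,-0.2,-1,0,0,0,-0.8,-0.9,-0.2,-1]}}

```text
time_s: 0.6
ee_pos: [239.0, 442.1, 261.8]
tool_rot: [-3.141, 0.001, 2.886]
wrist_force: [-0.1, 0.9, 0.6]
gripper_width: 12.6
```

{"api": "play_rows", "payload": {"motion": [0,0,0,-0.8,-0.9,-0.2,-1,0,0,0,-0.8,-0.9,-0.2,-1,0,0,0,-0.8,-0.9,-0.2,-1,0,0,0,-0.8,-0.9,-0.2,-1]}}

```text
time_s: 1.1
ee_pos: [322.3, 282.4, 291.8]
tool_rot: [3.141, 0.001, 2.885]
wrist_force: [-0.3, -0.6, -0.9]
gripper_width: 0.6
```

{"api": "play_rows", "payload": {"motion": [0,0,0,-0.8,-0.9,-0.2,-1,0,0,0,-0.8,-0.9,-0.2,-1,0,0,0,-0.8,-0.9,-0.2,-1,0,0,0,-0.8,-0.9,-0.2,-1]}}

```text
time_s: 1.6
ee_pos: [405.3, 122.2, 321.5]
tool_rot: [3.141, 0.001, 2.886]
wrist_force: [0.1, 0.8, 0.3]
gripper_width: -0.2
```

{"api": "play_rows", "payload": {"motion": [0,0,-0.08,-0.7,-0.8,-0.1,-1,0,0,-0.08,-0.7,-0.8,-0.1,-1,0,0,-0.08,-0.7,-0.8,-0.1,-1,0,0,-0.08,-0.7,-0.8,-0.1,-1,0,0,-0.08,-0.7,-0.8,-0.1,-1]}}

```text
time_s: 2.22
ee_pos: [474.9, -16.7, 335.5]
tool_rot: [3.14, -0.002, -3.139]
wrist_force: [0.2, 0.3, 0.5]
gripper_width: -0.1
```

```bash
python3 - <<'E'
from bench import robot
from h import *
s=robot.sense();print(s["time_s"],s["ee_pos"],s["tool_rot"],s["joint_pos"],s["wrist_force"],s["gripper_width"])
for n in("wrist","top"):
    c=robot.read_camera(n);cv2.imwrite(f"pics/{n}1.png",c["image"][:,:,::-1]);np.savez(f"{n}1.npz",**c)
    print(c["T"].round(3))
E
```

```text
2.225 [474.85888907 -16.70536925 335.50172818] [ 3.14031925e+00 -1.92859984e-03 -3.13914826e+00] [-1.71900234e-01 -2.96554866e-02 -1.58659784e-01  1.44391228e+00
  9.19557815e-04 -1.74344374e-01] [0.18414392 0.31588383 0.53436222] -0.09558509535560374
[[-3.00000e-03 -9.47000e-01 -3.20000e-01  3.91815e+02]
 [ 1.00000e+00 -3.00000e-03 -2.00000e-03 -1.60120e+01]
 [ 1.00000e-03 -3.20000e-01  9.47000e-01  4.78666e+02]
 [ 0.00000e+00  0.00000e+00  0.00000e+00  1.00000e+00]]
[[ 2.500000e-02  9.820000e-01 -1.890000e-01  4.174160e+02]
 [-9.990000e-01  1.800000e-02 -3.800000e-02  3.540200e+01]
 [-3.400000e-02  1.890000e-01  9.810000e-01  1.025714e+03]
 [ 0.000000e+00  0.000000e+00  0.000000e+00  1.000000e+00]]
```

View pics/wrist1.png

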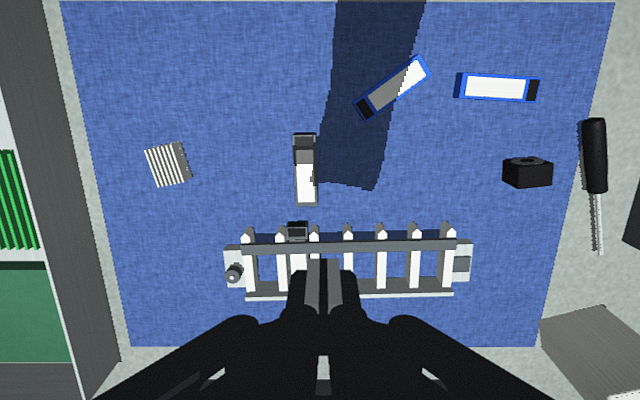

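{"api": "play_rows", "payload": {"motion": [0,0,0,-0.5,-0.1,1,-1,0,0,0,-0.5,-0.1,1,-1,0,0,0,-0.5,-0.1,1,-1,0,0,0,-0.5,-0.1,1,-1,0,0,0,-0.5,-0.1,1,-1]}}

```text
time_s: 2.95
ee_pos: [550.2, -32.5, 187.5]
tool_rot: [3.142, 0.001, -3.14]
wrist_force: [0.0, -0.2, 0.9]
gripper_width: 0.1
```

```bash
python3 - <<'E'
from bench import robot
from h import *
s=robot.sense();print(s["time_s"],s["ee_pos"],s["tool_rot"])
n="wrist"
c=robot.read_camera(n);cv2.imwrite(f"pics/{n}2.png",c["image"][:,:,::-1]);np.savez(f"{n}2.npz",**c)
E
```

```text
2.95 [550.21709822 -32.48755893 187.49325472] [ 3.14155762e+00  7.13783036e-04 -3.13957196e+00]
```

View pics/wrist2.png

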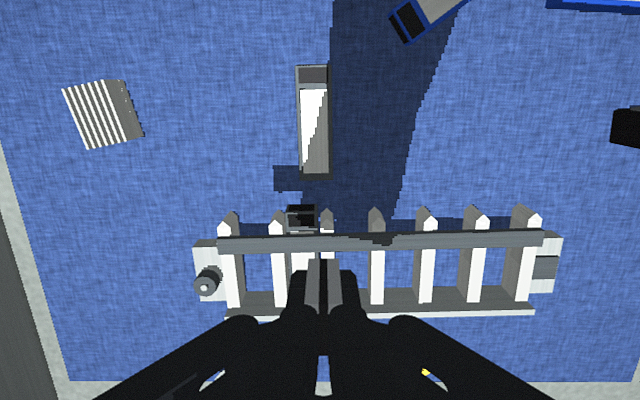

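```bash
cat > meas.py <<'E'
from h import *
import sys
def line(a,b): # b = p0*a+p1 robust
    p=np.polyfit(a,b,1)
    for _ in range(4):
        r=b-np.polyval(p,a);k=abs(r)<max(1,1.5*np.std(r));p=np.polyfit(a[k],b[k],1)
    return p
def go(f):
    c=dict(np.load(f)) if isinstance(f,str) else f
    q=pts(c);X,Y,Z=q[...,0],q[...,1],q[...,2]
    bl=(X>420)&(X<560)&(Y>-80)&(Y<45)&(Z>19)&(Z<28)
    n,l,s,ct=cv2.connectedComponentsWithStats(bl.astype(np.uint8))
    for k in range(1,n):
        if s[k,4]>100:
            m=l==k; r=cv2.minAreaRect(np.stack([X[m],Y[m]],-1).astype(np.float32)); print("drive?",s[k],r,np.median(Z[m]))
            v,u=np.where(m);P=ray(c,np.stack([u,v],-1),24)[:,:2].astype(np.float32);print("  ray24",cv2.minAreaRect(P),P.min(0),P.max(0))
    m=(X>560)&(X<625)&(Y>-150)&(Y<190)&(Z>34)&(Z<45)
    x,y=X[m],Y[m];print("rail n",m.sum(),"zmed",np.median(Z[m]))
    b=np.arange(-120,160,8);lo=[];hi=[];bb=[]
    for t in b:
        k=(y>=t)&(y<t+8)
        if k.sum()>3: bb.append(t+4);lo.append(x[k].min());hi.append(x[k].max())
    bb=np.array(bb);pl=line(bb,np.array(lo));ph=line(bb,np.array(hi));print("rail lo",pl,"hi",ph,"y",y.min(),y.max())
    m=(X>560)&(X<700)&(Y>-150)&(Y<190)&(Z>27)&(Z<33)
    for t in [-122,-75,-28,19,66,112,160]:
        k=m&(abs(Y-t)<9)&(X>610)
        if k.sum()>20: print("div",t,line(X[k],Y[k]),np.median(Y[k]),np.median(X[k]),k.sum())
if __name__=="__main__":
    for f in sys.argv[1:]: print(f);go(f)
E
python3 meas.py wrist2.npz wrist1.npz top0.npz
```

```text
wrist2.npz
drive? [395  18  28  26 489] ((428.698974609375, 34.61023712158203), (17.356718063354492, 20.602815628051758), 0.48891279101371765) 24.368669952814855
  ray24 ((428.6150817871094, 34.525062561035156), (17.641563415527344, 21.506418228149414), 0.14897942543029785) [419.79636  23.75075] [437.43225  45.27708]
drive? [ 294   64   39  117 4118] ((500.83062744140625, -39.315303802490234), (96.39527130126953, 30.06882667541504), 1.3572922945022583) 24.474698212816037
  ray24 ((500.7709655761719, -39.267539978027344), (95.99219512939453, 29.91697120666504), 1.3532986640930176) [452.98782  -55.125572] [548.966    -23.453901]
rail n 5750 zmed 38.086739482478094
rail lo [-3.14738365e-02  5.94941031e+02] hi [-3.18078722e-02  6.11202401e+02] y -128.17087403280993 165.63420823352067
div -122 [ 9.71554366e-03 -1.26037640e+02] -120.20623102082422 647.7502297339378 740
div -75 [-1.92511941e-03 -7.26674558e+01] -73.88341686071418 646.6483446989746 713
div -28 [ 4.76745130e-02 -5.69879378e+01] -27.496571673257804 618.8802017067272 77
div 19 [1.05240480e-03 1.89153913e+01] 19.928638523531276 
[... 1945 characters left out ...]
594299561006
rail lo [-3.07456277e-02  5.96995107e+02] hi [-3.10163865e-02  6.11887905e+02] y -127.21260313352772 163.0860381616577
div -122 [-1.55915241e-03 -1.20059447e+02] -121.15567577768623 647.570157556291 114
div -75 [ 4.85903138e-02 -1.04876036e+02] -74.78464015618965 645.3636556069844 103
div -28 [-1.35025565e-03 -2.64692242e+01] -26.464527579703876 644.6128492614312 108
div 19 [ 0.03401369 -1.77735373] 20.158383715593043 643.8526184310053 111
div 66 [1.56309958e-02 5.65728219e+01] 66.53549257971508 642.552202455638 104
div 112 [-1.76575536e-02  1.24511217e+02] 113.31765778831907 642.6338218036435 110
div 160 [-1.07795867e-02  1.66486681e+02] 160.01261061704236 640.8261063695688 111
```

{"api": "play_rows", "payload": {"motion": [0,0,-0.01,-0.373,-0.44,0,-1,0,0,-0.01,-0.373,-0.44,0,-1,0,0,-0.01,-0.373,-0.44,0.78,-1,0,0,-0.01,-0.373,-0.44,0.78,-1,0,0,-0.01,-0.373,-0.44,0.78,-1,0,0,-0.01,-0.373,-0.44,0.78,-1]}}

```text
time_s: 3.75
ee_pos: [608.3, -99.8, 72.6]
tool_rot: [-3.14, 0.005, -3.109]
wrist_force: [0.3, -0.7, 0.6]
gripper_width: 0.1
```

```bash
cat > st.py <<'E'
from bench import robot
import numpy as np
np.set_printoptions(suppress=True,precision=3)
s=robot.sense()
O=np.array([580.5,18.1]);a=.0315;e=s["ee_pos"][:2]-O
print(s["time_s"],s["ee_pos"],"cage",e@[np.cos(a),np.sin(a)],e@[-np.sin(a),np.cos(a)],"rot",s["tool_rot"],"yaw-cage",(s["tool_rot"][2]-np.pi-a+np.pi)%(2*np.pi)-np.pi,"F",s["wrist_force"],s["gripper_width"])
E
python3 st.py
```

```text
3.75 [608.342 -99.78   72.6  ] cage 24.115101412794143 -118.69845190819068 rot [-3.14   0.005 -3.109] yaw-cage 0.000752566726540671 F [ 0.313 -0.664  0.634] 0.11172147044884315
```

{"api": "play_rows", "payload": {"motion": [0,0,0,0.013,0.007,0.1,-1,0,0,0,0.013,0.007,0.2,-1,0,0,0,0.013,0.007,0.2,-1,0,0,0,0.013,0.007,0.2,-1]}}

```text
time_s: 4.25
ee_pos: [604.0, -98.4, 39.1]
tool_rot: [3.141, -0.001, -3.11]
wrist_force: [0.3, 0.2, 0.0]
gripper_width: 0.2
```

{"api": "play_rows", "payload": {"motion": [0,0,0,0,0,0.01,-1,0,0,0,0,0,0.02,-1,0,0,0,0,0,0.028,-1,0,0,0,0,0,0.028,-1]}}

```text
time_s: 4.75
ee_pos: [604.5, -98.5, 38.0]
tool_rot: [-3.141, 0.0, -3.11]
wrist_force: [-6.1, 0.9, 16.0]
gripper_width: 0.3
```

```bash
python3 st.py
```

```text
4.75 [604.458 -98.546  38.025] cage 20.272573359688973 -117.34243006072845 rot [-3.141  0.    -3.11 ] yaw-cage 0.0005452527644260741 F [-6.1    0.918 16.047] 0.2824280384444921
```

{"api": "play_rows", "payload": {"motion": [0,0,0,-0.01,0.05,-0.005,-1,0,0,0,-0.01,0.1,-0.005,-1,0,0,0,-0.01,0.15,-0.005,-1,0,0,0,-0.01,0.2,-0.005,-1]}}

```text
time_s: 5.25
ee_pos: [607.2, -70.3, 38.1]
tool_rot: [-3.137, 0.004, -3.111]
wrist_force: [0.0, -3.9, 6.1]
gripper_width: 0.0
```

{"api": "play_rows", "payload": {"motion": [0,0,0,0,0.05,0,-1,0,0,0,0,0.1,0,-1,0,0,0,0,0.15,0,-1,0,0,0,0,0.2,0,-1]}}

```text
time_s: 5.75
ee_pos: [606.3, -40.3, 38.0]
tool_rot: [-3.137, 0.004, -3.111]
wrist_force: [-0.1, -3.5, 6.7]
gripper_width: 0.3
```

{"api": "play_rows", "payload": {"motion": [0,0,0,0,0.05,0,-1,0,0,0,0,0.1,0,-1,0,0,0,0,0.15,0,-1,0,0,0,0,0.2,0,-1,0,0,0,0,0.23,0,-1,0,0,0,0,0.23,0,-1]}}

```text
time_s: 6.5
ee_pos: [605.2, -5.1, 38.1]
tool_rot: [-3.138, 0.005, -3.11]
wrist_force: [0.7, -3.3, 6.7]
gripper_width: 0.3
```

```bash
python3 st.py
```

```text
6.5 [605.166  -5.115  38.074] cage 23.922505985984284 -23.98007495400874 rot [-3.138  0.005 -3.11 ] yaw-cage 0.00015054553854554342 F [ 0.706 -3.348  6.683] 0.3352316828617446
```

{"api": "play_rows", "payload": {"motion": [0,0,0,0,0,-0.35,-1,0,0,0,0,0,-0.35,-1,0,0,0,0.703,-0.507,-0.35,-1,0,0,0,0.703,-0.507,-0.35,-1,0,0,0,0.703,-0.507,-0.35,-1,0,0,0,0.703,-0.507,-0.35,-1]}}

```text
time_s: 7.25
ee_pos: [499.8, -83.6, 88.2]
tool_rot: [3.141, 0.001, -3.111]
wrist_force: [1.4, 0.0, 0.7]
gripper_width: -0.0
```

```bash
python3 st.py; python3 - <<'E'
from bench import robot
from h import *
import meas
c=robot.read_camera("wrist");cv2.imwrite("pics/wrist3.png",c["image"][:,:,::-1]);meas.go(robot.read_camera("top"))
E
```

```text
7.25 [499.775 -83.568  88.173] cage -83.88713740424384 -99.07543362736632 rot [ 3.141  0.001 -3.111] yaw-cage -0.0005738511841650862 F [1.447 0.003 0.678] -0.0065663740263203745
drive? [362 222  13  41 383] ((502.0126647949219, -39.579689025878906), (96.33291625976562, 29.43700408935547), 0.24867555499076843) 23.366814393169307
  ray24 ((501.71917724609375, -39.51383590698242), (95.85112762451172, 28.876789093017578), 0.3644615113735199) [453.7328   -53.747192] [549.72034  -24.773214]
rail n 701 zmed 37.16460211480171
rail lo [-3.25473609e-02  5.97297227e+02] hi [-3.11936279e-02  6.11832090e+02] y -100.72706324050176 163.00165280896394
div -122 [ -0.14883332 -21.64144623] -119.17214955498432 665.7202274377701 63
div -75 [ 2.30562252e-02 -8.94551537e+01] -74.7675860894753 649.809855570086 110
div -28 [   0.12193805 -106.23131664] -28.491005832622132 645.7812042895698 102
div 19 [  0.05685118 -17.14182278] 19.99369676431417 643.5364894355358 110
div 66 [1.91462035e-02 5.43220802e+01] 66.66648499183196 640.6959347850723 115
div 112 [-2.55459555e-02  1.29660862e+02] 113.36855337738417 641.045329050842 108
div 160 [3.18744821e-02 1.38716739e+02] 160.06173691996327 641.8154723963346 111
```

View pics/wrist3.png

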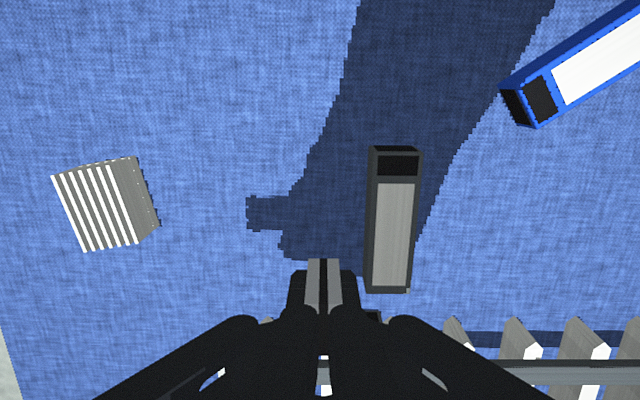

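{"api": "play_rows", "payload": {"motion": [0,0,0,-0.017,0,0.3,-1,0,0,0,-0.017,0,0.52,-1,0,0,0,-0.017,0,0.52,-1,0,0,0,-0.017,0,0.52,-1]}}

```text
time_s: 7.85
ee_pos: [504.0, -83.1, 11.2]
tool_rot: [-3.141, 0.002, -3.109]
wrist_force: [0.5, -0.7, 0.5]
gripper_width: -0.3
```

{"api": "play_rows", "payload": {"motion": [0,0,0,0,0.03,0,-1,0,0,0,0,0.06,0,-1,0,0,0,0,0.09,0,-1,0,0,0,0,0.09,0,-1]}}

```text
time_s: 8.35
ee_pos: [501.9, -69.4, 10.6]
tool_rot: [-3.142, 0.0, -3.109]
wrist_force: [0.3, 0.1, -0.1]
gripper_width: 0.1
```

```bash
python3 st.py; python3 - <<'E'
from bench import robot
from h import *
c=robot.read_camera("wrist");cv2.imwrite("pics/wrist4.png",c["image"][:,:,::-1])
E
```

```text
8.35 [501.882 -69.389  10.607] cage -81.33411536505075 -84.96920837953779 rot [-3.142  0.    -3.109] yaw-cage 0.0010622136995115383 F [ 0.335  0.098 -0.142] 0.12489790984841284
```

View pics/wrist4.png

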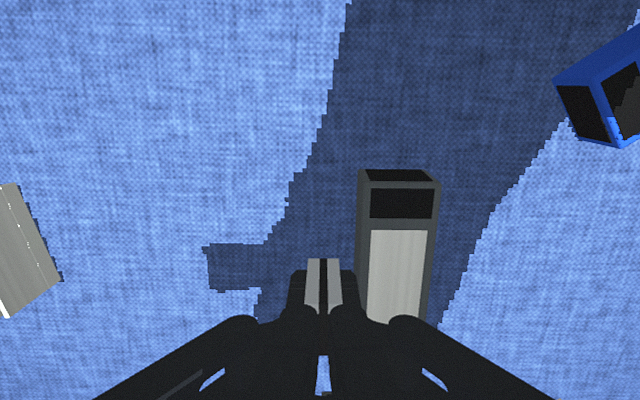

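{"api": "play_rows", "payload": {"motion": [0,0,0,0,0.02,0,-1,0,0,0,0,0.04,0,-1,0,0,0,0,0.06,0,-1]}}

```text
time_s: 8.78
ee_pos: [501.8, -60.9, 10.5]
tool_rot: [-3.141, 0.0, -3.11]
wrist_force: [0.0, -2.3, 0.3]
gripper_width: 0.1
```

{"api": "play_rows", "payload": {"motion": [0,0,0,0,0.02,0,-1,0,0,0,0,0.04,0,-1,0,0,0,0,0.06,0,-1,0,0,0,0,0.06,0,-1]}}

```text
time_s: 9.28
ee_pos: [501.2, -51.3, 10.3]
tool_rot: [3.141, -0.0, -3.109]
wrist_force: [0.1, 0.1, -0.2]
gripper_width: 0.3
```

```bash
python3 st.py; python3 - <<'E'
from bench import robot
from h import *
import meas
c=robot.read_camera("wrist");cv2.imwrite("pics/wrist5.png",c["image"][:,:,::-1]);meas.go(robot.read_camera("top"))
E
```

```text
9.275 [501.209 -51.274  10.268] cage -81.43637879902334 -66.84260493715 rot [ 3.141 -0.    -3.109] yaw-cage 0.0009215332539245225 F [ 0.089  0.072 -0.199] 0.3166293354908
rail n 547 zmed 37.168735931740684
rail lo [-3.49635228e-02  5.97552456e+02] hi [-3.48605162e-02  6.12394321e+02] y -127.1386987751396 163.03577701012907
div -122 [-1.82344465e-02 -1.09400873e+02] -121.29565953224761 648.4668447685665 116
div -75 [ 5.99686343e-02 -1.14184990e+02] -75.03839985109369 657.7707491095919 83
div -28 [ 6.23743727e-02 -6.79973460e+01] -27.48844681713665 645.0058222010493 102
div 19 [  0.06763345 -23.7860981 ] 20.027072566811178 644.9726314511465 116
div 66 [2.01991782e-02 5.37603320e+01] 66.72658107357324 645.2873031887804 112
div 112 [1.87540799e-02 1.00518877e+02] 113.5296358595714 642.1375275895907 102
div 160 [1.03703573e-02 1.53142560e+02] 160.2812649907364 639.2348520495733 109
```

```bash
cat > wd.py <<'E'
from bench import robot
from h import *
from meas import line
def drive(c,name=None):
    if name: cv2.imwrite(f"pics/{name}.png",c["image"][:,:,::-1])
    O=np.array([580.5,18.1]);a=.0315
    q=pts(c);P=q[...,:2]-O;x=P@[np.cos(a),np.sin(a)];y=P@[-np.sin(a),np.cos(a)];Z=q[...,2]
    im=c["image"].astype(int)
    m=(x>-160)&(x<10)&(y>-85)&(y<15)&(Z>22.5)&(Z<26)&~((im[...,2]-im[...,0])>60)
    n,l,s,_=cv2.connectedComponentsWithStats(m.astype(np.uint8));k=1+np.argmax(s[1:,4]);m=l==k
    print("n",m.sum(),"x",x[m].min(),x[m].max(),"y",y[m].min(),y[m].max())
    lo=[];hi=[];bb=[]
    for t in np.arange(np.ceil(x[m].min())+2,x[m].max()-2,3):
        k=m&(abs(x-t)<1.5)
        if k.sum()>8: bb.append(t);lo.append(y[k].min());hi.append(y[k].max())
    bb,lo,hi=map(np.array,(bb,lo,hi));w=hi-lo;print("width",np.median(w))
    k=w>np.median(w)-3;pl=line(bb,lo);ph=line(bb,hi);print("lo edge",pl,"hi edge",ph,"cage yaw",pl[0],ph[0])
    for X in(x[m].min(),x[m].min()+48,x[m].min()+96):print(" x",X,"mid",(np.polyval(pl,X)+np.polyval(ph,X))/2)
if __name__=="__main__":
    import sys
    drive(robot.read_camera("wrist"),sys.argv[1])
E
python3 wd.py wrist6
```

```text
n 9893 x -129.65496795873162 -67.27875144652471 y -58.912737360656585 -22.122496390544338
width 29.87880391570601
lo edge [  0.06250442 -45.36577673] hi edge [ 8.00159419e-04 -2.23554427e+01] cage yaw 0.0625044235292706 0.0008001594192795805
 x -129.65496795873162 mid -37.964486526800655
 x -81.65496795873162 mid -36.445176536035454
 x -33.65496795873162 mid -34.925866545270246
```

View pics/wrist6.png

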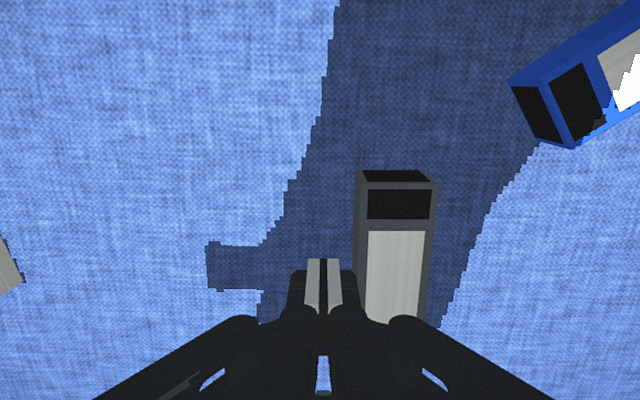

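{"api": "play_rows", "payload": {"motion": [0,0,0,0,0.02,0,-1,0,0,0,0,0.04,0,-1,0,0,0,0,0.06,0,-1,0,0,0,0,0.08,0,-1,0,0,0,0,0.092,0,-1,0,0,0,0,0.092,0,-1]}}

```text
time_s: 10.18
ee_pos: [500.9, -37.7, 10.4]
tool_rot: [3.141, -0.0, -3.109]
wrist_force: [-0.3, 0.3, -0.0]
gripper_width: 0.0
```

```bash
python3 st.py;python3 wd.py wrist7
```

```text
10.175 [500.859 -37.692  10.366] cage -81.35834688583654 -53.25605963483749 rot [ 3.141 -0.    -3.109] yaw-cage 0.0007867431895247634 F [-0.332  0.295 -0.002] 0.014462585207206426
n 9909 x -129.43071982525242 -66.096273515202 y -45.260118035336355 -8.523276591691989
width 29.92105367553728
lo edge [  0.05786243 -32.2526703 ] hi edge [-2.57562412e-03 -9.05988026e+00] cage yaw 0.057862433656369235 -0.002575624121506825
 x -129.43071982525242 mid -24.23418105622831
 x -81.43071982525242 mid -22.907297627391607
 x -33.430719825252424 mid -21.580414198554912
```

{"api": "play_rows", "payload": {"motion": [0,0,0,0,-0.1,0,-1,0,0,0,0,-0.1,-0.2,-1,0,0,0,0,-0.1,-0.4,-1,0,0,0,0,-0.1,-0.4,-1,0,0,0,0.53,0.197,-0.4,-1,0,0,0,0.53,0.197,-0.4,-1,0,0,0,0.53,0.197,-0.4,-1,0,0,0,0.53,0.197,-0.4,-1]}}

```text
time_s: 11.22
ee_pos: [421.4, -11.6, 70.2]
tool_rot: [-3.141, 0.001, -3.11]
wrist_force: [0.5, 0.3, 0.1]
gripper_width: 0.2
```

```bash
python3 st.py;python3 - <<'E'
from bench import robot
from h import *
import wd
c=robot.read_camera("top");cv2.imwrite("pics/top8.png",cv2.resize(c["image"][150:300,260:460,::-1],(800,600)))
wd.drive(c)
wd.drive(robot.read_camera("wrist"),"wrist8")
E
```

```text
11.225 [421.371 -11.563  70.224] cage -159.98426005674563 -24.636317005026445 rot [-3.141  0.001 -3.11 ] yaw-cage 0.0001348719637510598 F [0.505 0.315 0.069] 0.19997113348579917
n 121 x -76.14524022048468 -32.192065413612575 y -39.51905760480541 -9.941582813205287
width 26.542949234420554
lo edge [ 2.81714225e-02 -3.72521607e+01] hi edge [ 0.08298543 -7.13983619] cage yaw 0.028171422481051634 0.08298542614724284
 x -76.14524022048468 mid -26.428030931179496
 x -28.14524022048468 mid -23.76026656410043
 x 19.85475977951532 mid -21.09250219702136
n 497 x -74.08909064289836 -39.58562790999703 y -29.128677245112314 -18.854175348196513
width 7.3793532498040335
lo edge [ -0.0766494  -32.34888975] hi edge [  0.07870323 -15.42871278] cage yaw -0.0766493951038651 0.07870322559178092
 x -74.08909064289836 mid -23.964884485753036
 x -26.089090642898356 mid -23.915592554043055
 x 21.910909357101644 mid -23.866300622333075
```

View pics/top8.png

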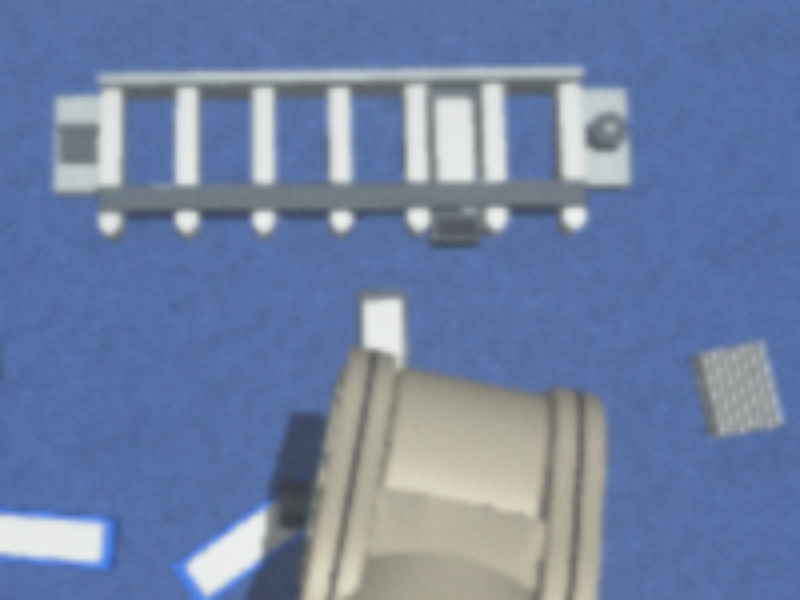

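View pics/wrist8.png

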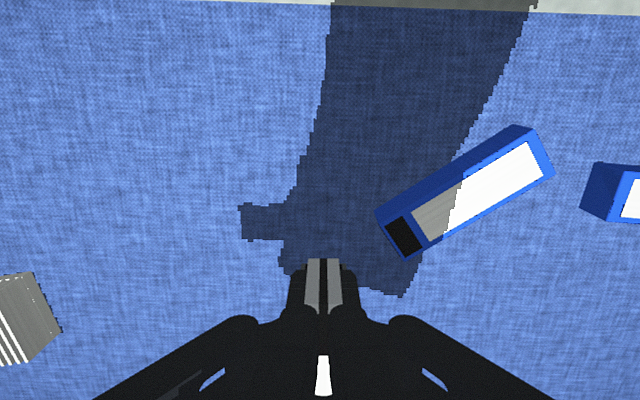

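{"api": "play_rows", "payload": {"motion": [0,0,0,0,0.006,0.2,-1,0,0,0,0,0.006,0.4,-1,0,0,0,0,0.006,0.4,-1,0,0,0,0,0.006,0.4,-1]}}

```text
time_s: 11.82
ee_pos: [421.7, -10.5, 11.0]
tool_rot: [-3.141, 0.001, -3.11]
wrist_force: [-0.3, -0.8, 0.1]
gripper_width: 0.2
```

{"api": "play_rows", "payload": {"motion": [0,0,0,-0.05,0,0,-1,0,0,0,-0.1,0,0,-1,0,0,0,-0.15,0,0,-1,0,0,0,-0.2,0,0,-1,0,0,0,-0.2,0,0,-1]}}

```text
time_s: 12.45
ee_pos: [451.6, -9.2, 10.5]
tool_rot: [-3.141, 0.001, -3.109]
wrist_force: [-0.8, 0.5, -0.6]
gripper_width: -0.9
```

```bash
python3 st.py;python3 - <<'E'
from bench import robot
from h import *
import wd
wd.drive(robot.read_camera("top"))
E
```

```text
12.45 [451.621  -9.184  10.54 ] cage -129.67396928879415 -23.211839764024816 rot [-3.141  0.001 -3.109] yaw-cage 0.0006566931864524506 F [-0.754  0.483 -0.608] -0.8582543051260725
n 45 x -39.78758121068765 -22.391586324131946 y -39.41986716427244 -10.61940180465897
width 26.431809172418674
lo edge [  0.66162877 -18.52560549] hi edge [ 0.18963218 -5.3097009 ] cage yaw 0.6616287674478148 0.18963217508319577
 x -39.78758121068765 mid -28.8524601366537
 x 8.212418789312352 mid -8.422197515909446
 x 56.21241878931235 mid 12.008065104834808meas.py:4: RankWarning: Polyfit may be poorly conditioned
  p=np.polyfit(a,b,1)
meas.py:6: RankWarning: Polyfit may be poorly conditioned
  r=b-np.polyval(p,a);k=abs(r)<max(1,1.5*np.std(r));p=np.polyfit(a[k],b[k],1)
meas.py:6: RankWarning: Polyfit may be poorly conditioned
  r=b-np.polyval(p,a);k=abs(r)<max(1,1.5*np.std(r));p=np.polyfit(a[k],b[k],1)
meas.py:6: RankWarning: Polyfit may be poorly conditioned
  r=b-np.polyval(p,a);k=abs(r)<max(1,1.5*np.std(r));p=np.polyfit(a[k],b[k],1)
meas.py:6: RankWarning: Polyfit may be poorly conditioned
  r=b-np.polyval(p,a);k=abs(r)<max(1,1.5*np.std(r));p=np.polyfit(a[k],b[k],1)
meas.py:4: RankWarning: Polyfit may be poorly conditioned
  p=np.polyfit(a,b,1)
meas.py:6: RankWarning: Polyfit may be poorly conditioned
  r=b-np.polyval(p,a);k=abs(r)<max(1,1.5*np.std(r));p=np.polyfit(a[k],b[k],1)
meas.py:6: RankWarning: Polyfit may be poorly conditioned
  r=b-np.polyval(p,a);k=abs(r)<max(1,1.5*np.std(r));p=np.polyfit(a[k],b[k],1)
meas.py:6: RankWarning: Polyfit may be poorly conditioned
  r=b-np.polyval(p,a);k=abs(r)<max(1,1.5*np.std(r));p=np.polyfit(a[k],b[k],1)
meas.py:6: RankWarning: Polyfit may be poorly conditioned
  r=b-np.polyval(p,a);k=abs(r)<max(1,1.5*np.std(r));p=np.polyfit(a[k],b[k],1)
```

{"api": "play_rows", "payload": {"motion": [0,0,0,-0.04,-0.002,0,-1,0,0,0,-0.08,-0.002,0,-1,0,0,0,-0.1,-0.002,0,-1]}}

```text
time_s: 12.88
ee_pos: [465.9, -9.0, 10.4]
tool_rot: [-3.142, 0.0, -3.11]
wrist_force: [-0.9, 0.8, 1.0]
gripper_width: -0.2
```

```bash
python3 st.py;python3 - <<'E'
from bench import robot
from h import *
a=cv2.resize(robot.read_camera("top")["image"][180:260,310:430,::-1],(600,400))
b=cv2.resize(robot.read_camera("scene")["image"][150:250,190:320,::-1],(520,400))
cv2.imwrite("pics/a9.png",a);cv2.imwrite("pics/b9.png",b)
E
```

```text
12.875 [465.931  -9.021  10.362] cage -115.36657602265232 -23.499287192315585 rot [-3.142  0.    -3.11 ] yaw-cage 0.0004150806992626599 F [-0.912  0.839  0.992] -0.15110236977009234
```

View pics/a9.png

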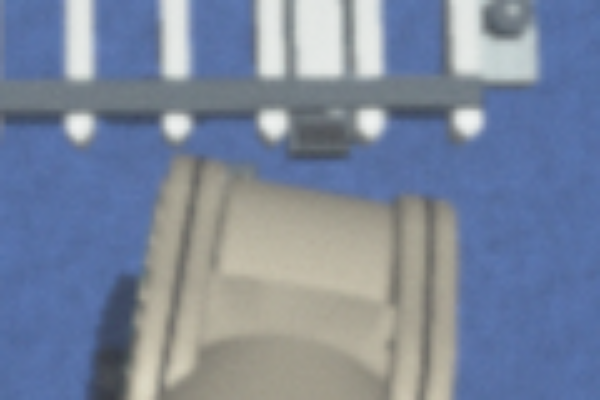

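View pics/b9.png

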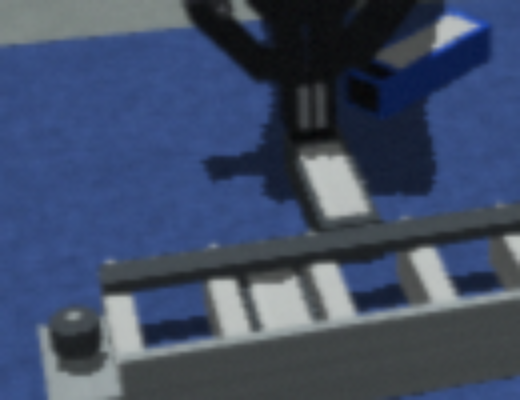

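```bash
python3 -W ignore - <<'E'
from bench import robot
import wd
wd.drive(robot.read_camera("scene"))
E
```

```text
n 351 x -111.92174594985794 -6.345291734914952 y -40.25232906479085 -10.169087808358299
width 26.482109803790348
lo edge [ 5.38851299e-03 -3.84644709e+01] hi edge [ 1.23661443e-03 -1.15321237e+01] cage yaw 0.005388512990566631 0.0012366144273002033
 x -111.92174594985794 mid -25.3690452018758
 x -63.921745949857936 mid -25.210042143846994
 x -15.921745949857936 mid -25.051039085818193
```

{"api": "play_rows", "payload": {"motion": [0,0,0,-0.04,0,0,-1,0,0,0,-0.08,0,0,-1,0,0,0,-0.12,0,0,-1,0,0,0,-0.16,0,0,-1]}}

```text
time_s: 13.52
ee_pos: [489.9, -8.2, 10.3]
tool_rot: [-3.142, -0.0, -3.11]
wrist_force: [-1.1, -0.8, 1.2]
gripper_width: 0.1
```

```bash
python3 st.py; python3 -W ignore - <<'E'
from bench import robot
import wd
from h import *
c=robot.read_camera("scene")
wd.drive(c);b=cv2.resize(c["image"][150:250,190:320,::-1],(520,400))
cv2.imwrite("pics/b10.png",b)
E
```

```text
13.525 [489.914  -8.182  10.339] cage -91.36867127418111 -23.416273513498187 rot [-3.142 -0.    -3.11 ] yaw-cage 0.0005043001345521603 F [-1.112 -0.798  1.211] 0.1068040736624415
n 267 x -85.8628673414365 -3.920282204737208 y -40.34332179114187 -10.395911882949678
width 26.56657220664497
lo edge [-2.73139409e-03 -3.89042558e+01] hi edge [-4.19074197e-03 -1.18724894e+01] cage yaw -0.0027313940853069194 -0.004190741965924246
 x -85.8628673414365 mid -25.0911953651351
 x -37.8628673414365 mid -25.25732663036465
 x 10.137132658563502 mid -25.423457895594197
```

View pics/b10.png

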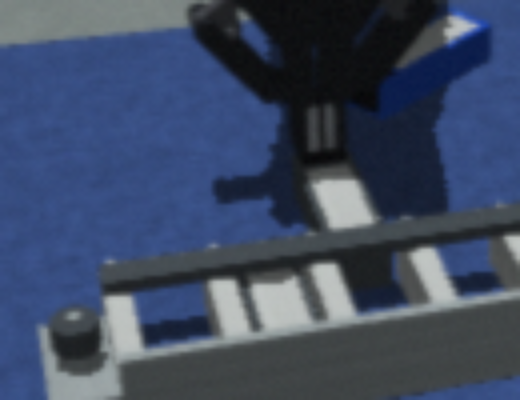

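{"api": "play_rows", "payload": {"motion": [0,0,0,-0.05,0,0,-1,0,0,0,-0.1,0,0,-1,0,0,0,-0.15,0,0,-1,0,0,0,-0.2,0,0,-1,0,0,0,-0.25,0,0,-1]}}

```text
time_s: 14.2
ee_pos: [527.4, -7.0, 10.4]
tool_rot: [-3.142, -0.0, -3.11]
wrist_force: [-0.6, -0.7, 0.9]
gripper_width: -0.2
```

{"api": "play_rows", "payload": {"motion": [0,0,0,-0.05,0,0,-1,0,0,0,-0.1,0,0,-1,0,0,0,-0.15,0,0,-1,0,0,0,-0.2,0,0,-1,0,0,0,-0.22,0,0,-1]}}

```text
time_s: 14.82
ee_pos: [560.7, -6.0, 10.5]
tool_rot: [-3.142, 0.001, -3.11]
wrist_force: [-0.9, 0.7, 1.2]
gripper_width: -0.0
```

```bash
python3 st.py
```

```text
14.825 [560.69   -5.989  10.47 ] cage -20.559215315076685 -23.452830354100456 rot [-3.142  0.001 -3.11 ] yaw-cage 0.0004452610428842263 F [-0.95   0.696  1.239] -0.009603186325861037
```

Expected home at about cage x = -15; creep in until the force rises.

{"api": "play_rows", "payload": {"motion": [0,0,0,-0.013,0,0,-1,0,0,0,-0.027,0,0,-1,0,0,0,-0.027,0,0,-1]}}

```text
time_s: 15.2
ee_pos: [564.2, -5.8, 10.4]
tool_rot: [3.142, 0.001, -3.11]
wrist_force: [0.2, 0.1, 0.0]
gripper_width: -0.2
```

{"api": "play_rows", "payload": {"motion": [0,0,0,-0.01,0,0,-1,0,0,0,-0.01,0,0,-1]}}

```text
time_s: 15.45
ee_pos: [565.6, -5.8, 10.4]
tool_rot: [3.142, 0.0, -3.11]
wrist_force: [-0.4, -1.1, -0.8]
gripper_width: -0.3
```

{"api": "play_rows", "payload": {"motion": [0,0,0,-0.01,0,0,-1,0,0,0,-0.01,0,0,-1]}}

```text
time_s: 15.7
ee_pos: [567.2, -5.7, 10.4]
tool_rot: [3.142, 0.0, -3.11]
wrist_force: [-0.1, 0.3, 0.4]
gripper_width: -0.0
```

```bash
python3 st.py
```

```text
15.7 [567.157  -5.692  10.352] cage -14.085230182689802 -23.35975583410538 rot [ 3.142  0.    -3.11 ] yaw-cage 0.000467725194825519 F [-0.117  0.332  0.361] -0.018356841271741395
```

{"api": "play_rows", "payload": {"motion": [0,0,0,-0.01,0,0,-1,0,0,0,-0.01,0,0,-1]}}

```text
time_s: 15.95
ee_pos: [567.4, -5.7, 10.2]
tool_rot: [-3.142, -0.002, -3.11]
wrist_force: [-3.3, -0.6, 2.7]
gripper_width: -0.2
```

{"api": "play_rows", "payload": {"motion": [0,0,0,-0.01,0,0,-1,0,0,0,-0.01,0,0,-1]}}

```text
time_s: 16.2
ee_pos: [567.4, -5.6, 9.9]
tool_rot: [-3.141, -0.005, -3.11]
wrist_force: [-6.0, -0.6, 4.8]
gripper_width: 0.2
```

```bash
python3 st.py; python3 -W ignore - <<'E'
from bench import robot
from h import *
c=robot.read_camera("scene")
cv2.imwrite("pics/b11.png",cv2.resize(c["image"][150:250,190:320,::-1],(520,400)))
E
```

```text
16.2 [567.409  -5.645   9.905] cage -13.83268641947032 -23.32115057584184 rot [-3.141 -0.005 -3.11 ] yaw-cage 0.0002621799716076012 F [-6.    -0.6    4.845] 0.1640449248474785
```

View pics/b11.png

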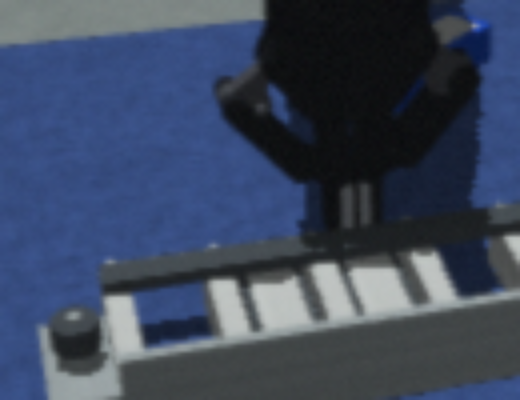

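{"api": "play_rows", "payload": {"motion": [0,0,0,0.05,0,0,-1,0,0,0,0.25,0,0,-1,0,0,0,0.3,0,0,-1,0,0,0,0.3,0,-0.3,-1,0,0,0,0.3,0,-0.8,-1,0,0,0,0.3,0,-1,-1,0,0,0,0.3,0,-1,-1]}}

```text
time_s: 17.12
ee_pos: [530.1, -7.6, 165.6]
tool_rot: [-3.14, 0.012, -3.11]
wrist_force: [0.7, -0.5, -0.4]
gripper_width: 0.0
```

{"api": "play_rows", "payload": {"motion": [0,0,0,0.5,0.8,-0.4,-1,0,0,0,0.5,0.8,-0.4,-1,0,0,0,0.5,0.8,-0.4,-1,0,0,0,0.5,0.8,-0.4,-1,0,0,0,0.5,0.8,-0.4,-1]}}

```text
time_s: 17.75
ee_pos: [446.5, 110.1, 219.4]
tool_rot: [-3.141, -0.0, -3.11]
wrist_force: [-0.8, -0.0, 0.1]
gripper_width: -0.1
```

```bash
python3 st.py; python3 -W ignore - <<'E'
from bench import robot
from h import *
w=robot.read_camera("wrist");c=robot.read_camera("top");s=robot.read_camera("scene")
cv2.imwrite("pics/w12.png",w["image"][:,:,::-1]);cv2.imwrite("pics/s12.png",s["image"][:,:,::-1])
cv2.imwrite("pics/t12.png",c["image"][:,:,::-1])
O=np.array([580.5,18.1]);a=.0315
for n,c in (("w",w),("t",c)):
    q=pts(c);P=q[...,:2]-O;x=P@[np.cos(a),np.sin(a)];y=P@[-np.sin(a),np.cos(a)];Z=q[...,2]
    for yc in(-70.5,-23.5):
        m=(abs(y-yc)<20)&(x>-40)&(x<95)&(Z>20)&(Z<27)
        if m.sum()>10:
            print(n,yc,m.sum(),"x",x[m].min(),x[m].max(),"y",np.percentile(y[m],[1,99]))
            for lo,hi in((-10,12),(32,92)):
                k=m&(x>lo)&(x<hi)
                if k.sum()>5: print("   ",lo,hi,(y[k].min()+y[k].max())/2)
E
```

```text
17.75 [446.512 110.126 219.438] cage -131.02315414139403 96.19991817310984 rot [-3.141 -0.    -3.11 ] yaw-cage 0.00036781847175237914 F [-0.785 -0.017  0.129] -0.08070838029220626
w -70.5 1365 x -5.331739540920701 88.89576774752132 y [-88.73855309 -55.34458962]
    -10 12 -70.23424498968853
    32 92 -72.38961196784143
w -23.5 710 x -5.013445917489269 55.425555373589624 y [-41.93811134  -9.20580058]
    -10 12 -23.456460784899104
    32 92 -30.553741774400834
t -70.5 392 x -3.7274926546992244 94.2833265902967 y [-88.86152898 -54.82284844]
    -10 12 -70.68280994827246
    32 92 -70.50881427835478
t -23.5 386 x -3.069710030270382 94.91881290722742 y [-41.7683908  -10.16093187]
    -10 12 -27.080178778484846
    32 92 -23.569866208972854
```

View pics/t12.png

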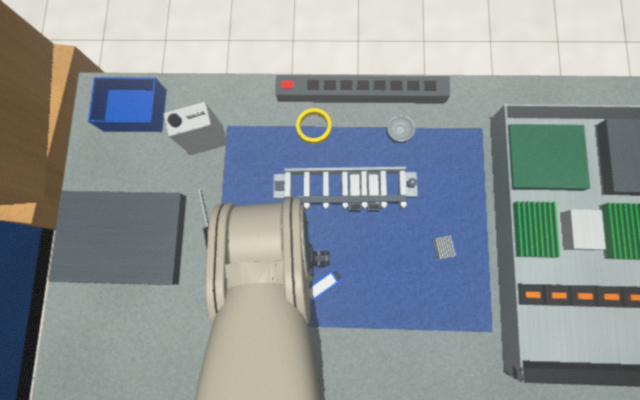

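View pics/w12.png

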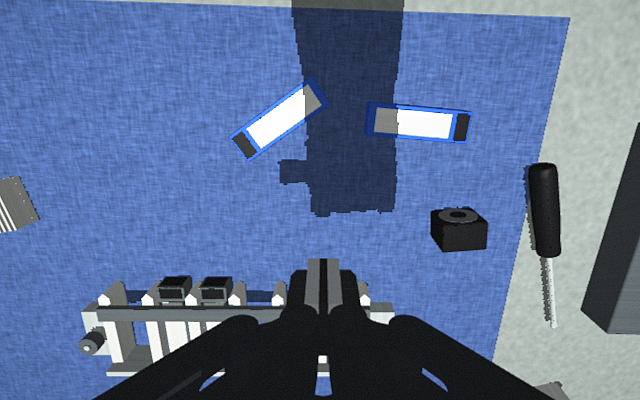

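```bash
python3 -c "
from bench import robot
print(robot.finish_job())"
```

```text
the job is handed in; nothing more can be done
None
```

The job is done and handed in at about 18 s of the 69 s allowed. The drive sits fully home in the third bay, and the arm finished clear with no contact force.

- **Counting the bays:** the thumbscrew is at the cage's -y end, so I counted from there. The loaded drive is in bay 2 and the third bay is at y = -23.5 mm.
- **Rail:** with the gripper closed, I touched the rail top above bay 1 at cage y = -117 mm. I slid along it to y = -24 mm. The upward force was 16 N at first touch and 6–7 N at each reading along the slide, with the height steady at about 38 mm.
- **Drive:** I pushed it sideways about 31 mm to line up with the bay. Then I pushed its near end straight in until it stopped and the force rose to about 6 N, without lifting or tipping it.

**Last checks:**
- The near ends of the pushed and loaded drives agree within about 1 mm: -5.0 and -5.3 mm in the wrist view, -3.1 and -3.7 mm in the top view.
- The fingers stopped about 1.5 mm deeper than I had calculated, which is within the 2 mm calibration.
- The top view put the near end's sideways centre at -27 mm, against -23.5 mm in the wrist view. I put this down to only a few pixels and did not look into it further.
- By eye, the other drive, the blue look-alikes and the rest of the bench items look unmoved; I did not measure their positions at the end.

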